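Draw the priming syringe of a chromatography pump and hold it

TASK

The chromatography pump on the bench has to be primed by hand: swing its front door wide open by the bar handle and leave it open, then draw the plunger of the upright glass syringe inside straight up out of its barrel by about 40 mm, keeping it in line so that it does not bind or strain the glass. Finish while still holding the plunger there: it sinks back if let go, and it must not come right out of the barrel. Leave the bottle, the tip box and the tube rack where they stand.

Things in the scene. Friction and masses are not known exactly. Their poses are not given: they have to be found in the camera images.
- pump: White pump fixed to the bench, 260 mm wide, 360 deep, 170 high. Origin on the bench under the middle of its front panel; x points into the pump, y to its left (the robot's left), z up. A fixed fascia (y -0.130 to -0.063) and the closed door (y -0.059 to 0.121) stand 67 mm ahead of the panel. Behind the door: the syringe, and beside it two pump heads 44 mm ahead of the panel, up to height 110 mm.
- door (a joint): Angle (rad) of the pump's front door: 0 closed, growing to 1.9 as it swings towards the robot and to the pump's left. It starts shut or up to 0.3 ajar. Light friction hinge, no latch or spring: it stays where it is left. The door is a hollow white cover with a clear window, 180 mm wide, 67 mm deep, its top edge 168 mm above the bench.
- door_hinge (a point): On the door's vertical hinge axis at the front panel (y = 0.122 in the pump's frame), 150 mm above the bench. Seen from above the door turns clockwise about it as it opens.
- door_handle (a point): Middle of the handle's grip, 150 mm above the bench: a level round steel bar 12 mm thick, 90 mm long, parallel to the door's face, 36 mm clear of it, joined to the door by a 12 mm bar at each end. With the door closed this point lies 109 mm ahead of the hinge and 115 mm to the pump's right of it.
- syringe: Upright glass barrel fixed to the pump, its axis 32 mm ahead of the front panel at y = 0.020 in the pump's frame: outside 27 mm across, bore 21 mm, flange 38 mm across at its mouth, thin black rings every 10 mm, two black clips. Origin at the middle of the bore's floor, 48 mm above the bench; z up along the bore. Axes parallel to the pump's.
- barrel_mouth (a point): Centre of the barrel's open mouth, level with the top of its flange: 79 mm above the bore's floor, 127 mm above the bench.
- plunger: Loose plunger, 60 to 130 g: frosted glass rod 20 mm thick, 89 mm long (1 mm play in the bore), with a knurled steel grip 20 mm thick, 25 mm tall on top. Origin at its lower end, z up along it. At the start it rests on the bore's floor and the steel grip reaches from 10 to 35 mm above the barrel's mouth. Only its weight and rubbing hold it: let go, it sinks back.
- plunger_grip (a point): Middle of the plunger's steel grip, 102 mm above the plunger's lower end; 150 mm above the bench at the start.
- reagent_bottle: Loose amber bottle, 86 mm across, 180 mm tall; a bystander. Origin at the centre of its underside.
- tip_box: Loose closed pipette-tip box, 88 x 124 mm, 83 mm tall; a bystander. Origin at the centre of its underside.
- tube_rack: Loose orange tube rack, 100 x 200 mm, 38 mm tall; a bystander. Origin at the centre of its underside.

How it is judged:
By the outcome, as a careful person would: the job done as asked, in the order asked, and still so for the second after the job is handed in, while the arm keeps its last pose, push and grip.
It also fails if it takes over 56 s, if anything falls off the work surface, if the arm or the gripper's body presses on something with over 40 N, if the wrist force passes 120 N, or if a joint passes its speed limit or range.

ROBOT

A 6-joint arm with a two-finger parallel gripper is mounted at the origin on the work surface. World frame = base frame: x ahead of the robot, y to its left, z up, the work surface at z = 0. Lengths are in mm, angles in rad, forces in N, time in s.
With the tool pointing down it reaches from about 400 to 925 mm from the base axis. Payload 12.5 kg.
Tool frame: the origin (TCP) lies at the very end of the fingers, on their centre line; the grasp point (between the pads) lies 19 mm behind it (env.tcp_to_grasp is the distance from the TCP to the grasp point, in mm); z points along the fingers, x is the direction in which the jaws open and shut, and the axes are right-handed (so a half turn about z gives the same grasp; the last joint's range is limited). The gripper opens to 95 mm and grips with 3 to 60 N. Pads are 20 mm wide; open, the fingers measure 119 mm over their backs; the gripper's body (75 mm by 180 mm) begins 59 mm behind the grasp point.
Start: joints at [1.034, 0.491, 1.559, -0, 1.092, -0.106], TCP at [260.985, 567.92, 214.661] pointing down, gripper open.
Joint ranges: [-3.1, 3.1], [-0.84, 2.19], [0.05, 2.79], [-1.13, 4.28], [0.06, 2.93], [-2.69, 2.69]. Speed limits (rad/s): [2.22, 2.22, 2.79, 3.14, 3.14, 3.14].

INTERFACE

Orientations are given as [roll, pitch, yaw] about the fixed x, y, z axes, in that order (R = Rz(yaw) Ry(pitch) Rx(roll)).
In Python, from cell import env, vision, job gives the robot as it stands.
- The arm moves only by the shell command python3 -m pendant 'ROWS' [OPENING]. ROWS is JSON, a list of rows, each a list of 4 numbers: the shift along the tool's x, y, z in mm, then the turn about the tool's z in degrees. In form: [[tx, ty, tz, turn], ...]. A call has 1 to 8 rows; each row is the pose to reach, as a shift and turn from the pose measured when the call began, along the tool's axes at that moment; what a row does not reach only later rows make up. A row lasts 1/8 s, in which the tool goes at most 62.5 mm and 10.7 degrees, less where a joint would pass 70% of its speed; a pose out of reach is approached as far as the arm can. A call with a gripper value outside its range is refused whole. OPENING is the closure, from 0 (fully open) to 1 (shut), set as the call begins (- or left out, the last holds). The fingers move at their own pace and stop on an object; the grip force is fixed at half the most. Time passes only in rows, so rows that repeat a pose let the fingers close. It gives the time, the measured TCP pose, the force and the opening at its end, in the units of the state.
- env.state(): the state, without advancing time (a new reading comes with each control period).
- vision.read_camera(name): name is "scene" or "top" or "wrist"; returns a dict with "pixels" (420x560x3 uint8, red, green, blue), "intrinsics" (3x3 intrinsics, pixels), "R" (3x3) and "t" (3): a world point X has camera coordinates R X + t; the wrist camera has in their place "tool_from_camera" (4x4, takes a point from camera to tool coordinates, whose origin is the TCP and whose axes are the tool frame's). Camera axes: x right, y down, z forward; pixel columns grow to the right and rows downward; lengths in mm; the calibration is good to about 2 mm. The wrist camera is an equidistant fisheye: a pixel r from the principal point sees the ray r / f radians off the axis. A picture is of the moment at which its call begins: read the wrist's pose just before it. There is no depth.
- job.job_done(): hands the job in, once; it reports no verdict.
Trained networks look in a picture, given as the dict that the camera call returned (one of the last four; its "shot" number tells which), for a name from the list of things; names that differ only in an ending like _2 or _b are one class to them, and where a whole thing is asked for, a point or a joint stands for the part that bears it (a point fixed in the world has none). Each returns a list of dicts, best first, with "confidence" (0 to 1); they miss things now and then, are a little off and sometimes report something else, mostly with a low value. They report only what shows in the picture. A call takes as long as a camera call.
- vision.find_in(picture, query): "at" ([x, y, z] in mm, in the coordinates of the camera as it stood for that picture, good to about 4 mm: the middle of the surface that is visible of it).
- vision.regions_of(picture, query): "pixels" (420x560 bool, what is visible of it).
The state is a dict: "t": time; "joints": joint angles; "qvel": joint speeds; "tau": joint torques, N m; "eef_pos": TCP position; "tcp_rot": TCP orientation; "ft_force": force on the tool from outside, world axes, zero at the start; "moment": the same for the moment, N m; "opening": opening from 0.0 (shut) to 1.0 (fully open).
Only numpy, scipy, OpenCV 4.12 (cv2) and the standard library are available. Lean on these libraries where they do the work, as an engineer would, in place of code of your own. Each camera call takes 0.05 s, during which the arm holds its last target.

## Working session

There is one attempt and no reset: what is moved stays moved. The work goes in short steps, Python scripts to look and compute and a shell command to move; the robot and the scene stay as the last step left them, time stands still between calls to the robot, and variables do not carry over. Pictures are saved under pics/ and viewed, and the job is handed in when it is done.

```bash
ls; mkdir -p pics; cat > h.py <<'E'
import numpy as np, cv2
from cell import env, vision, job
from scipy.spatial.transform import Rotation as Ro
def save(p,n): cv2.imwrite('pics/'+n+'.png',cv2.cvtColor(p['pixels'],cv2.COLOR_RGB2BGR))
def toW(p,x): return np.array(p['R']).T@(np.array(x)-np.array(p['t']))
def proj(p,X):
    c=np.array(p['R'])@np.array(X)+np.array(p['t']); u=np.array(p['intrinsics'])@c; return u[:2]/u[2]
E
python3 - <<'E'
from h import *
print(env.state())
for n in ['scene','top']:
    p=vision.read_camera(n); save(p,n+'0')
    print(n,np.round(-np.array(p['R']).T@p['t']))
    for q in ['pump','door','door_hinge','door_handle','syringe','plunger','plunger_grip','barrel_mouth','reagent_bottle','tip_box','tube_rack']:
        try:
            for r in vision.find_in(p,q)[:2]: print(q,round(r['confidence'],2),np.round(toW(p,r['at'])),np.round(proj(p,toW(p,r['at']))))
        except Exception as e: print(q,e)
E
```

```text
pics
{'t': 0.0, 'joints': array([ 1.03436341e+00,  4.91540180e-01,  1.55946171e+00, -4.42446995e-06,
        1.09168165e+00, -1.05604250e-01]), 'qvel': array([-0.00074477, -0.00126232,  0.00171573, -0.00188663,  0.00166819,
       -0.00029831]), 'tau': array([ 4.03604326e-05, -6.12642646e+01, -2.58180159e+01,  6.92252791e-02,
        4.82313917e-02, -9.20005618e-05]), 'eef_pos': array([260.87143471, 567.68311792, 214.06956199]), 'tcp_rot': array([-3.14148157e+00,  1.08522283e-03,  1.13996976e+00]), 'ft_force': array([ 1.11364445, -0.29872867,  0.3755835 ]), 'moment': array([-0.00414278, -0.02937056, -0.01517483]), 'opening': 0.9983125544202556}
scene [1181. -132. 1168.]
pump 0.82 [845. -19. 170.] [292. 297.]
door 0.83 [599.  -8. 165.] [273. 221.]
door_hinge 0.77 [603. -12. 164.] [272. 223.]
door_handle 0.79 [602.  -9. 173.] [273. 221.]
door_handle 0.74 [842. -20. 170.] [292. 296.]
reagent_bottle 0.78 [ 644. -421.  118.] [141. 275.]
tip_box 0.85 [ 393. -402.   85.] [144. 210.]
tube_rack 0.93 [568. 438.  28.] [393. 204.]
top [ 298.   35. 1510.]
pump 0.74 [772. -16. 167.] [291. 125.]
door 0.92 [591.  -4. 169.] [287. 189.]
door 0.24 [ 366. -402.   83.] [430. 274.]
door_hinge 0.97 [588.  -5. 170.] [288. 190.]
door_hinge 0.24 [774. -15. 170.] [291. 124.]
door_handle 0.62 [593.  -6. 168.] [288. 189.]
barrel_mouth 0.55 [ 618. -424.  120.] [437. 183.]
reagent_bottle 0.97 [ 618. -422.  120.] [436. 183.]
tip_box 0.94 [ 364. -402.   83.] [430. 274.]
tube_rack 0.58 [548. 433.  29.] [137. 215.]
```

View pics/scene0.png

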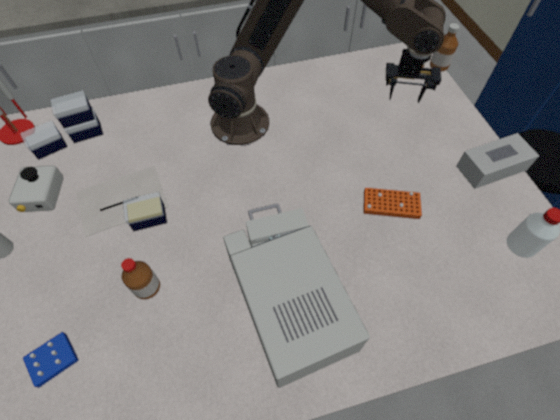

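View pics/top0.png

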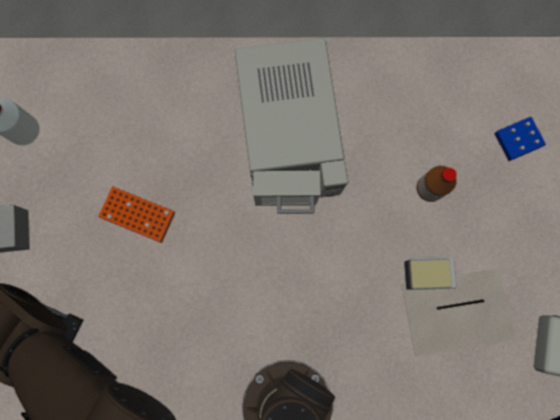

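```bash
python3 - <<'E'
from h import *
p=vision.read_camera('wrist'); save(p,'w0'); print(p['tool_from_camera'],p['intrinsics'])
p=vision.read_camera('top')
c=p['pixels'][90:250,190:380]; q=dict(pixels=cv2.resize(c,None,fx=4,fy=3.75,interpolation=cv2.INTER_CUBIC)); save(q,'top0z')
E
```

```text
[[ 9.99999950e-01  2.35830695e-04 -2.09546288e-04  7.92435445e-02]
 [-1.62706071e-04  9.54604356e-01  2.97876647e-01 -8.51592672e+01]
 [ 2.70282256e-04 -2.97876598e-01  9.54604347e-01 -1.70369959e+02]
 [ 0.00000000e+00  0.00000000e+00  0.00000000e+00  1.00000000e+00]] [[325.1922621    0.         278.98646141]
 [  0.         325.1922621  211.54231623]
 [  0.           0.           1.        ]]
```

View pics/w0.png

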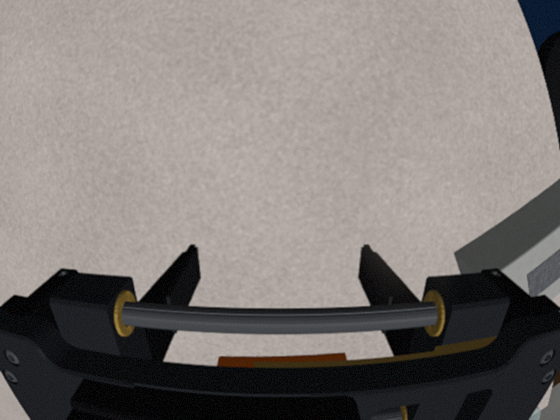

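View pics/top0z.png

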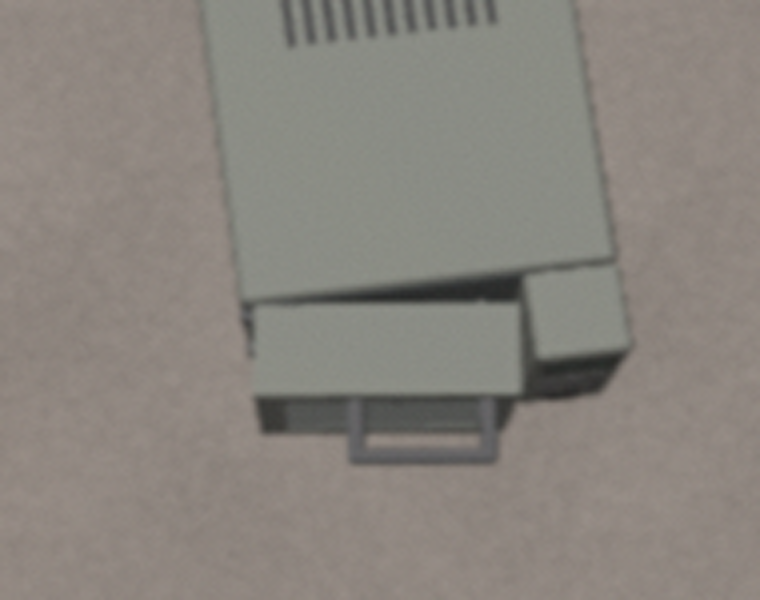

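The door is slightly ajar: in the zoomed top view the panel edge runs (243,302)-(612,260), the door top front edge (256,396)-(521,396), and the handle bar is at about (424,460).

```bash
cat >> h.py <<'E'
def atz(p,uv,z):
    d=np.linalg.inv(p['intrinsics'])@np.array([uv[0],uv[1],1.]); d=np.array(p['R']).T@d
    o=-np.array(p['R']).T@np.array(p['t']); return o+d*(z-o[2])/d[2]
def pumpframe(O,yaw):
    c,s=np.cos(yaw),np.sin(yaw); return lambda x,y,z:np.array([O[0]+c*x-s*y,O[1]+s*x+c*y,z])
E
python3 - <<'E'
from h import *
p=vision.read_camera('top')
z=lambda u,v:(190+u/4,90+v/3.75)
P={}
for n,uv,h in [('panL',(243,302),170),('panR',(612,260),170),('fasL',(524,277),170),('fasFR',(631,346),170),('fasFL',(538,360),170),('dFL',(256,396),168),('dFR',(521,396),168),('dBL',(252,304),168),('dBR',(520,302),168),('hL',(350,460),156),('hR',(497,460),156)]:
    P[n]=atz(p,z(*uv),h); print(n,np.round(P[n]))
d=P['panL']-P['panR']; print('pump yaw',np.arctan2(-d[0],d[1]),np.linalg.norm(d))
d=P['dFL']-P['dFR']; print('door',np.arctan2(-d[0],d[1]),np.linalg.norm(d))
q=vision.read_camera('scene')
c=q['pixels'][190:390,215:375]; save(dict(pixels=cv2.resize(c,None,fx=3,fy=3,interpolation=cv2.INTER_CUBIC)),'scene0z')
E
```

```text
panL [643.  94. 170.]
panR [ 673. -156.  170.]
fasL [661. -96. 170.]
fasFR [ 609. -167.  170.]
fasFL [ 599. -104.  170.]
dFL [574.  86. 168.]
dFR [573. -92. 168.]
dBL [642.  88. 168.]
dBR [643. -93. 168.]
hL [530.  23. 156.]
hR [529. -76. 156.]
pump yaw 0.11856162704720459 252.0979682849596
door -0.006467795821801089 177.87746451407835
```

View pics/scene0z.png

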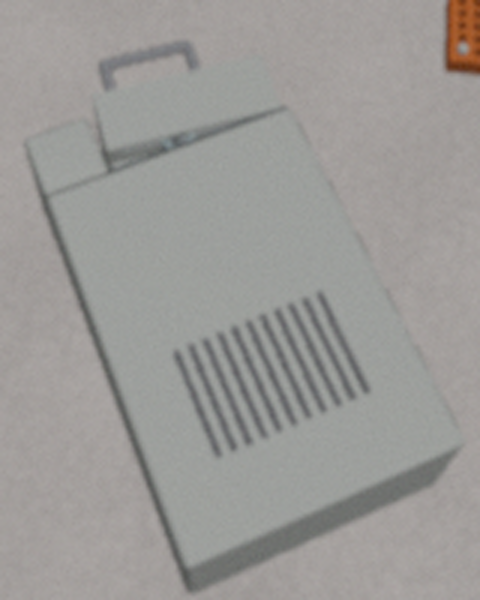

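```bash
python3 - <<'E'
from h import *
from scipy.optimize import least_squares
T=vision.read_camera('top');S=vision.read_camera('scene')
zt=lambda u,v:(190+u/4,90+v/3.75); zs=lambda u,v:(215+u/3,190+v/3)
obs=[]
A=lambda c,uv,k,xyz:obs.append((c,uv,k,xyz))
A(T,zt(243,302),'p',(0,.13,.17));A(T,zt(612,260),'p',(0,-.13,.17));A(T,zt(631,346),'p',(-.067,-.13,.17));A(T,zt(538,360),'p',(-.067,-.063,.17))
A(T,zt(256,396),'d',(-.067,-.001,.168));A(T,zt(521,396),'d',(-.067,-.181,.168));A(T,zt(350,456),'d',(-.109,-.07,.15));A(T,zt(497,456),'d',(-.109,-.16,.15))
A(S,zs(48,197),'p',(0,-.13,.17));A(S,zs(287,108),'p',(0,.13,.17));A(S,zs(188,568),'p',(.36,-.13,.17));A(S,zs(460,443),'p',(.36,.13,.17));A(S,zs(25,143),'p',(-.067,-.13,.17))
A(S,zs(95,100),'d',(-.067,-.181,.168));A(S,zs(270,57),'d',(-.067,-.001,.168));A(S,zs(100,66),'d',(-.115,-.166,.15));A(S,zs(192,42),'d',(-.115,-.064,.15))
def X(v,k,q):
    q=np.array(q)*1000
    if k=='d':
        c,s=np.cos(-v[3]),np.sin(-v[3]); q=np.array([c*q[0]-s*q[1],122+s*q[0]+c*q[1],q[2]])
    return pumpframe(v[:2],v[2])(*q)
f=lambda v:np.concatenate([proj(c,X(v,k,q))-uv for c,uv,k,q in obs])
r=least_squares(f,[658,-31,.12,.12],loss='soft_l1')
print(r.x); print(np.round(f(r.x).reshape(-1,2),1).tolist())
v=r.x
print('hinge',X(v,'p',(0,.122,.15)),'handle',X(v,'d',(-.109,-.115,.15)),'syr',X(v,'p',(-.032,.02,.15)))
np.save('fit.npy',v)
E
```

```text
[ 6.59955895e+02 -3.00116652e+01  1.25163653e-01  1.27697959e-01]
[[-1.7, -0.2], [1.0, -1.2], [0.1, -0.2], [-1.2, -0.8], [-1.7, -1.2], [-0.9, -1.4], [0.5, -0.7], [-3.0, -0.9], [-2.1, -0.7], [0.4, -1.6], [-1.3, 0.8], [2.7, -0.5], [-1.6, -1.6], [-1.6, -2.2], [-3.2, -1.4], [-1.4, -1.7], [-0.7, -1.0]]
hinge [644.7257676  91.0339594 150.       ] handle [535.43467276 -23.68943224 150.        ] syr [625.70948058 -14.16290761 150.        ]
```

```bash
cat >> h.py <<'E'
def rel(x,y,z,yaw,s=None):
    s=s or env.state(); R=Ro.from_euler('xyz',s['tcp_rot']).as_matrix()
    d=R.T@(np.array([x,y,z])-s['eef_pos']); t=np.degrees((s['tcp_rot'][2]-yaw+np.pi)%(2*np.pi)-np.pi)
    return np.round(np.append(d,t),1).tolist()
E
python3 -c "
from h import *
print(rel(535,-24,260,0))"
python3 -m pendant '[[-53,62,-6,8],[-106,124,-12,16],[-159,186,-18,24],[-212,248,-24,32],[-265,310,-30,40],[-318,372,-36,49],[-371,434,-42,57],[-424,496,-46,65.3]]' 0.6; python3 -c "
from h import *
print(rel(535,-24,260,0))"
```

```text
[-423.4, 496.2, -45.4, 65.3]
t: 2.5
eef_pos: [470.7, 113.2, 251.2]
tcp_rot: [-3.141, -0.001, -0.004]
ft_force: [0.7, 0.7, -0.8]
opening: 0.4
[64.9, 137.0, -8.7, -0.3]
```

```bash
python3 -m pendant '[[22,45,-3,0],[44,90,-6,0],[65,137,-9,0],[65,137,-9,0],[65,137,-9,0]]' ; python3 - <<'E'
from h import *
s=env.state(); p=vision.read_camera('wrist'); save(p,'w1'); print(s['eef_pos'],s['tcp_rot'])
for q in ['door_handle','plunger_grip','barrel_mouth','door']:
    for r in vision.find_in(p,q)[:2]:
        X=Ro.from_euler('xyz',s['tcp_rot']).as_matrix()@(np.array(p['tool_from_camera'])@np.append(r['at'],1))[:3]+s['eef_pos']
        print(q,round(r['confidence'],2),X.round(1))
E
```

```text
t: 3.12
eef_pos: [534.7, -23.8, 260.0]
tcp_rot: [-3.141, -0.0, -0.005]
ft_force: [0.5, 0.4, 0.4]
opening: 0.4
[534.73754473 -23.75145187 260.03658375] [-3.14104005e+00 -2.82625952e-04 -4.88196013e-03]
door_handle 0.81 [596.    7.4 166.4]
door 0.94 [599.    8.6 168.6]
```

View pics/w1.png

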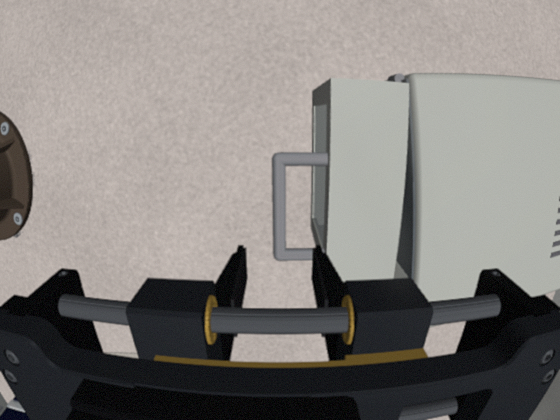

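Wrist view: the bar runs from about (279,153) to (279,259), centred between the fingers horizontally. I'll turn this into a position.

```bash
cat >> h.py <<'E'
def wray(p,uv,s):
    K=np.array(p['intrinsics']); a=(np.array(uv)-K[:2,2])/K[0,0]; th=np.linalg.norm(a)
    d=np.append(a/th*np.sin(th),np.cos(th)) if th>1e-9 else np.array([0,0,1.])
    M=np.array(p['tool_from_camera']); R=Ro.from_euler('xyz',s['tcp_rot']).as_matrix()
    return R@M[:3,3]+s['eef_pos'], R@M[:3,:3]@d
def wz(p,uv,s,z):
    o,d=wray(p,uv,s); return o+d*(z-o[2])/d[2]
def wproj(p,X,s):
    K=np.array(p['intrinsics']);M=np.linalg.inv(np.array(p['tool_from_camera'])); R=Ro.from_euler('xyz',s['tcp_rot']).as_matrix()
    c=M[:3,:3]@(R.T@(np.array(X)-s['eef_pos']))+M[:3,3]; th=np.arctan2(np.hypot(c[0],c[1]),c[2]); 
    return K[:2,2]+K[0,0]*th*c[:2]/np.hypot(c[0],c[1])
E
python3 - <<'E'
from h import *
s=env.state(); p=vision.read_camera('wrist')
for n,uv,z in [('bar far',(279,159),150),('bar near',(279,253),150),('mid',(279,206),150),('doorFL',(331,80),168),('doorBL',(408,83),168),('doorFRn',(330,278),168),('panel L',(412,73),170)]: print(n,wz(p,uv,s,z).round(1))
E
```

```text
bar far [534.7  21.9 150. ]
bar near [534.4 -67.  150. ]
mid [534.6 -20.6 150. ]
doorFL [576.3  89.4 168. ]
doorBL [642.3  91.6 168. ]
doorFRn [581.6 -84.9 168. ]
panel L [645.2 100.3 170. ]
```

```bash
python3 -m pendant '[[0,0,45,0],[0,0,85,0],[0,0,110,0],[0,0,128,0],[0,0,129,0],[0,0,129,0]]' 0.62; python3 -m pendant '[[0,0,0,0],[0,0,0,0],[0,0,0,0],[0,0,0,0],[0,0,0,0]]' 1; python3 - <<'E'
from h import *
s=env.state(); print(s['eef_pos'],s['tcp_rot'],s['ft_force'],s['moment'],s['opening'])
p=vision.read_camera('wrist'); save(p,'w2')
E
```

```text
t: 4.18
eef_pos: [535.4, -23.1, 132.0]
tcp_rot: [-3.142, -0.002, -0.003]
ft_force: [0.4, -0.6, 0.3]
opening: 0.379
t: 4.8
eef_pos: [535.3, -23.2, 132.3]
tcp_rot: [3.141, -0.002, -0.003]
ft_force: [-2.5, -2.4, 5.3]
opening: 0.117
[535.33490412 -23.18403602 132.31481432] [ 3.14148516e+00 -1.92081263e-03 -2.75755627e-03] [-2.47819445 -2.44420124  5.33666077] [-0.30556445  0.47138178  0.00995949] 0.11723197370686225
```

View pics/w2.png

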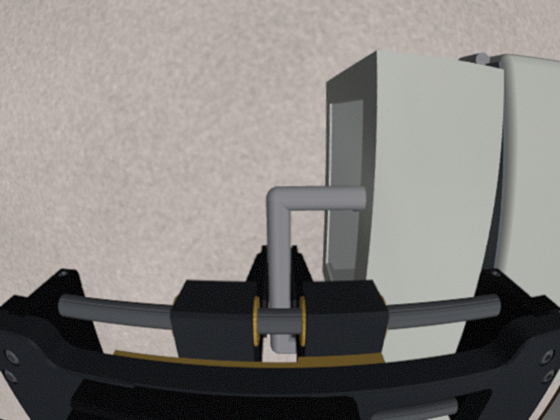

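Bar gripped (opening 0.117 ≈ 11 mm). Now the arc about the hinge.

```bash
cat >> h.py <<'E'
def arc(H,degs,s=None):
    s=s or env.state(); R=Ro.from_euler('xyz',s['tcp_rot']).as_matrix(); r=s['eef_pos'][:2]-H
    for a in degs:
        t=np.radians(a);c,sn=np.cos(t),np.sin(t); n=np.array([c*r[0]+sn*r[1],-sn*r[0]+c*r[1]])
        d=R.T@np.append(n-r,0); print(a,d.round(1))
E
python3 - <<'E'
from h import *
arc(np.array([644.7,91.]),[4,8,13,18,24,30])
E
```

```text
4 [-7.7 -7.9 -0. ]
8 [-14.9 -16.3  -0. ]
13 [-23.  -27.5  -0. ]
18 [-30.  -39.3  -0.1]
24 [-37.1 -54.2  -0.1]
30 [-42.6 -69.9  -0.1]
```

```bash
python3 -m pendant '[[-7.7,-7.9,0,4],[-14.9,-16.3,0,8],[-23,-27.5,0,13],[-30,-39.3,0,18],[-37.1,-54.2,0,24],[-42.6,-69.9,0,30],[-42.6,-69.9,0,30]]'; python3 - <<'E'
from h import *
s=env.state(); print(s['eef_pos'],s['tcp_rot'],s['ft_force'],s['moment'])
arc(np.array([644.7,91.]),[4,8,13,18,24,30,36])
E
```

```text
t: 5.72
eef_pos: [492.0, 47.4, 132.3]
tcp_rot: [-3.142, -0.0, -0.525]
ft_force: [-6.4, -1.7, 6.0]
opening: 0.119
[492.00345897  47.39530951 132.29719401] [-3.14152932e+00 -3.36722429e-04 -5.24734448e-01] [-6.36741708 -1.70548608  6.03157018] [-0.38710695  1.24267742 -0.03985523]
4 [-7.7 -8.  -0. ]
8 [-14.8 -16.5  -0. ]
13 [-22.9 -27.7  -0. ]
18 [-29.9 -39.7  -0. ]
24 [-36.9 -54.7  -0. ]
30 [-42.3 -70.5  -0. ]
36 [-46.1 -86.7  -0. ]
```

Low forces; continue.

```bash
python3 -m pendant '[[-7.7,-8,0,4],[-14.8,-16.5,0,8],[-22.9,-27.7,0,13],[-29.9,-39.7,0,18],[-36.9,-54.7,0,24],[-42.3,-70.5,0,30],[-42.3,-70.5,0,30]]'; python3 - <<'E'
from h import *
s=env.state(); print(s['eef_pos'],s['tcp_rot'],s['ft_force'],s['moment'])
arc(np.array([644.7,91.]),[4,8,13,18,24,30,36])
E
```

```text
t: 6.6
eef_pos: [490.4, 130.3, 132.3]
tcp_rot: [3.141, 0.001, -1.047]
ft_force: [-6.0, 0.4, 7.2]
opening: 0.118
[490.41295368 130.25382159 132.29321861] [ 3.14093620e+00  6.70015781e-04 -1.04693638e+00] [-5.9706743   0.35674832  7.23097986] [ 0.06753743  1.11194225 -0.24718394]
4 [-7.7 -8.  -0. ]
8 [-14.8 -16.6  -0. ]
13 [-22.8 -27.9  -0. ]
18 [-29.8 -39.9  -0. ]
24 [-36.7 -55.1  -0. ]
30 [-42.1 -70.9  -0. ]
36 [-45.8 -87.1  -0. ]
```

```bash
python3 -m pendant '[[-7.7,-8,0,4],[-14.8,-16.6,0,8],[-22.8,-27.9,0,13],[-29.8,-39.9,0,18],[-36.7,-55.1,0,24],[-42.1,-70.9,0,30],[-44.8,-81.7,0,34],[-44.8,-81.7,0,34]]'; python3 - <<'E'
from h import *
s=env.state(); print(s['eef_pos'],s['tcp_rot'],s['ft_force'],s['joints'])
p=vision.read_camera('top'); save(dict(pixels=cv2.resize(p['pixels'][60:260,120:380],None,fx=3,fy=3)),'top1')
E
```

```text
t: 7.6
eef_pos: [539.3, 210.2, 132.3]
tcp_rot: [3.141, 0.001, -1.639]
ft_force: [-3.4, 0.6, 6.0]
opening: 0.119
[539.28190188 210.21433083 132.33004865] [ 3.14084976e+00  8.22493575e-04 -1.63874309e+00] [-3.44816351  0.56491625  5.99851635] [2.57102675e-01 5.21453539e-01 1.76190979e+00 1.34307103e-03
 8.58671099e-01 1.89496762e+00]
```

View pics/top1.png

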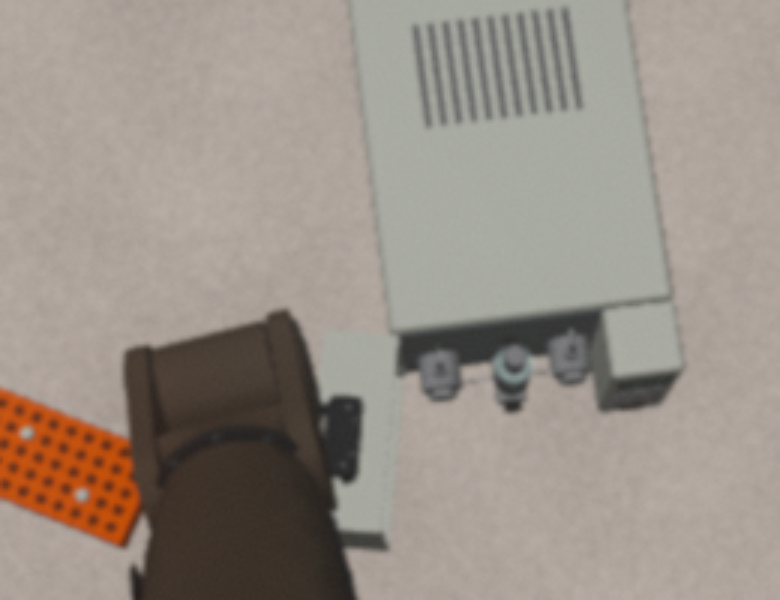

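Door is wide open (~1.76 rad); the syringe grip shows near (515,358). Release, lift, and move to above the syringe.

```bash
python3 -m pendant '[[0,0,0,0],[0,0,0,0],[0,0,0,0],[0,0,-4,0],[0,0,-40,0],[0,0,-80,0],[0,0,-118,0],[0,0,-118,0]]' 0.6;  python3 - <<'E'
from h import *
p=vision.read_camera('top'); print(atz(p,(120+515/3,60+358/3),162))
print(rel(622,-15,250,-1.445), env.state()['ft_force'])
E
```

```text
t: 8.65
eef_pos: [540.0, 210.2, 253.4]
tcp_rot: [-3.137, 0.002, -1.638]
ft_force: [0.1, -0.1, -0.1]
opening: 0.399
[620.02513711 -16.22159906 162.        ]
[218.9, -97.6, 1.2, -11.0] [-0.18702675 -0.86724548 -1.58337715]
```

```bash
python3 -m pendant '[[45,-20,0,-2],[90,-40,0,-4],[135,-60,0,-6],[180,-80,1,-9],[219,-98,1,-11],[219,-98,1,-11],[219,-98,1,-11]]';  python3 - <<'E'
from h import *
s=env.state(); p=vision.read_camera('wrist'); save(p,'w3'); print(s['eef_pos'],s['tcp_rot'])
for q in ['plunger_grip','plunger','barrel_mouth','syringe']:
    for r in vision.find_in(p,q)[:2]:
        X=Ro.from_euler('xyz',s['tcp_rot']).as_matrix()@(np.array(p['tool_from_camera'])@np.append(r['at'],1))[:3]+s['eef_pos']
        print(q,round(r['confidence'],2),X.round(1),wproj(p,X,s).round())
print(wproj(p,[622,-15,162],s))
p=vision.read_camera('top'); save(dict(pixels=cv2.resize(p['pixels'][60:260,120:380],None,fx=3,fy=3)),'top2')
E
```

```text
t: 9.57
eef_pos: [621.9, -14.7, 249.2]
tcp_rot: [3.141, 0.002, -1.446]
ft_force: [-0.2, 0.6, 0.3]
opening: 0.4
[621.89510675 -14.7155243  249.16524228] [ 3.14131217e+00  1.82618594e-03 -1.44629923e+00]
plunger_grip 0.95 [625.6  -8.2 166.4] [272. 212.]
plunger 0.56 [626.2 -10.6 164.8] [275. 211.]
barrel_mouth 0.66 [631.3 -12.1 130.4] [278. 195.]
syringe 0.72 [629.  -15.4 128.4] [281. 197.]
[279.86481595 215.83258985]
```

View pics/w3.png

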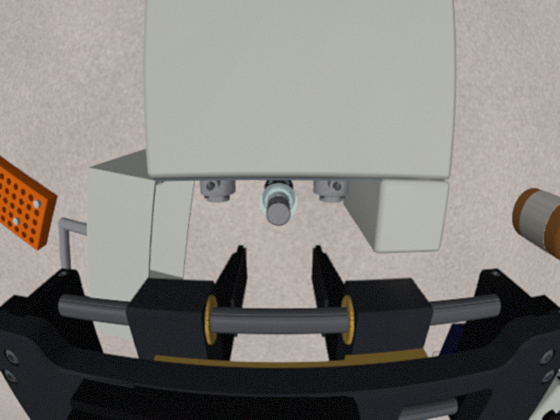

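View pics/top2.png

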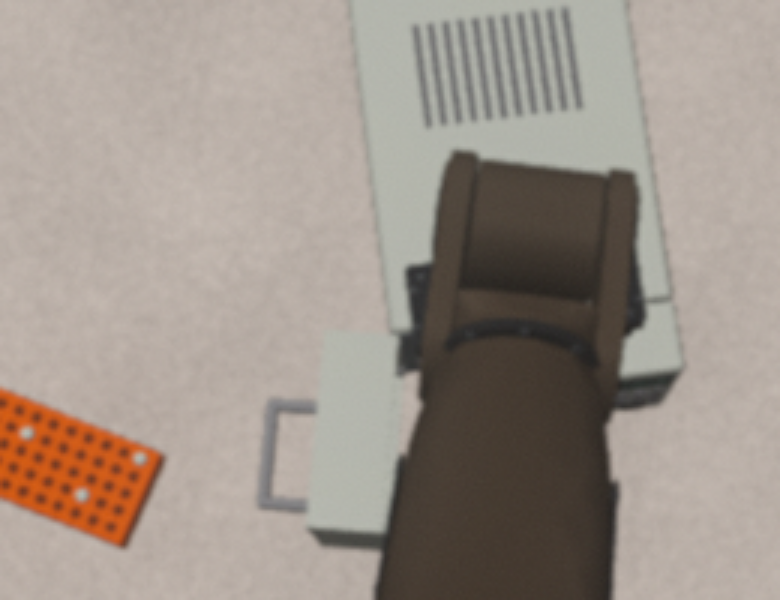

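```bash
python3 - <<'E'
from h import *
p=vision.read_camera('wrist'); save(dict(pixels=cv2.resize(p['pixels'][165:240,235:325],None,fx=8,fy=8,interpolation=cv2.INTER_CUBIC)),'w3z')
E
```

```text
(no output)
```

View pics/w3z.png

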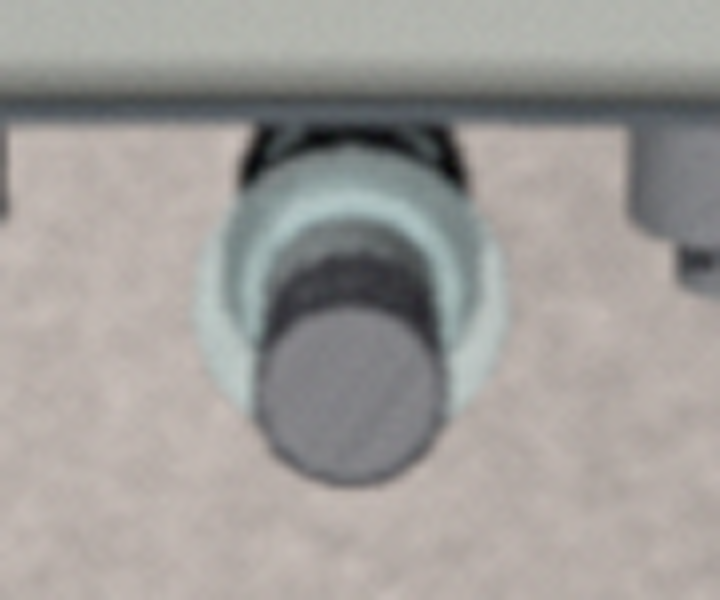

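Plunger top disc is centred at zoomed (352,395), i.e. pixel (278.6,214); flange spans 197–508.

```bash
python3 - <<'E'
from h import *
s=env.state(); p=vision.read_camera('wrist')
f=lambda u,v:(235+u/8-.44,165+v/8-.44)
print('plunger top',wz(p,f(352,395),s,162)); print('L/R edges',wz(p,f(258,395),s,162),wz(p,f(444,395),s,162))
print('flange L R',wz(p,f(197,305),s,127),wz(p,f(508,305),s,127))
print('panel edge',wz(p,f(352,100),s,168))
c=wz(p,f(352,395),s,162)
print(rel(c[0],c[1],195,-1.446))
E
```

```text
plunger top [623.76033915 -13.57365688 162.        ]
L/R edges [622.52343279  -3.83389813 162.        ] [624.96898682 -23.10492885 162.        ]
flange L R [621.43992663   4.5438206  127.        ] [626.03525724 -31.68242266 127.        ]
panel edge [656.00022353  -9.51099496 168.        ]
[-0.8, -1.4, 55.3, 0.1]
```

```bash
python3 -m pendant '[[0,-1,25,0],[-0.8,-1.4,50,0],[-0.8,-1.4,55,0],[-0.8,-1.4,55,0]]';  python3 - <<'E'
from h import *
s=env.state(); p=vision.read_camera('wrist'); save(p,'w4'); print(s['eef_pos'],s['tcp_rot']); 
save(dict(pixels=cv2.resize(p['pixels'][165:265,225:335],None,fx=6,fy=6,interpolation=cv2.INTER_CUBIC)),'w4z')
print((wproj(p,[623.8,-13.6,162],s)-[225,165])*6)
E
```

```text
t: 10.48
eef_pos: [623.9, -13.5, 195.8]
tcp_rot: [-3.14, 0.001, -1.445]
ft_force: [0.7, 0.2, 0.0]
opening: 0.403
[623.91711403 -13.52682121 195.76034563] [-3.13968370e+00  1.06404119e-03 -1.44500803e+00]
[327.44931354 453.64100079]
```

View pics/w4z.png

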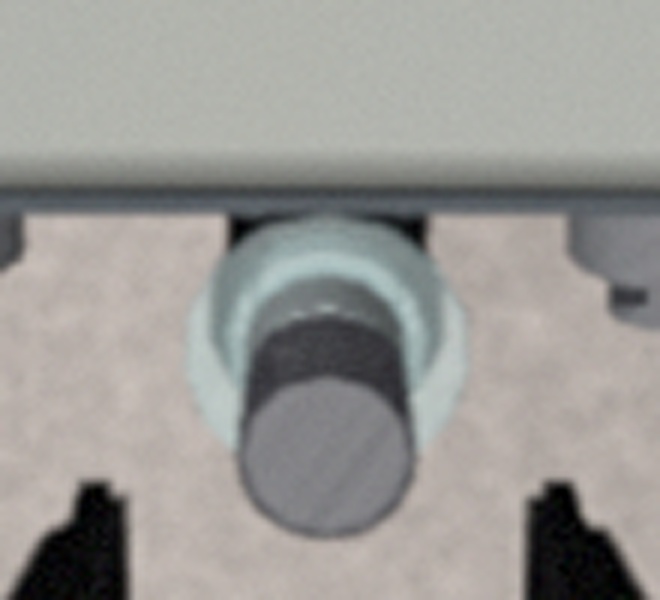

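Second view agrees within 1 mm (disc at zoomed (326,457), predicted (327,456)), and it lies centred between the fingers. Descend, then close.

```bash
python3 -m pendant '[[0,0,20,0],[0,0,40,0],[0,0,56,0],[0,0,63,0],[0,0,63,0],[0,0,63,0]]' ; python3 -c "
from h import *
s=env.state(); print(s['eef_pos'],s['tcp_rot'],s['ft_force'],s['moment'])"
python3 -m pendant '[[0,0,0,0],[0,0,0,0],[0,0,0,0],[0,0,0,0],[0,0,0,0]]' 1;python3 - <<'E'
from h import *
s=env.state(); print(s['eef_pos'],s['tcp_rot'],s['ft_force'],s['moment'],s['opening']*95)
p=vision.read_camera('wrist'); save(p,'w5')
for i in range(4): vision.read_camera('wrist'); s=env.state(); print(s['ft_force'],s['moment'])
E
```

```text
t: 11.28
eef_pos: [624.6, -13.6, 133.9]
tcp_rot: [-3.138, 0.001, -1.445]
ft_force: [0.0, -0.3, -1.0]
opening: 0.398
[624.59003134 -13.5587727  133.8778497 ] [-3.13787737e+00  5.67252704e-04 -1.44500633e+00] [ 0.01676554 -0.32918681 -0.98281579] [-0.0323336   0.14283751 -0.01281944]
t: 11.9
eef_pos: [624.8, -13.5, 134.2]
tcp_rot: [-3.137, 0.0, -1.445]
ft_force: [-0.2, 0.1, 4.3]
opening: 0.202
[624.75939438 -13.5289138  134.18775849] [-3.13731949e+00  4.71103473e-04 -1.44502544e+00] [-0.2300943   0.11351009  4.34963572] [ 0.05843009  0.24471155 -0.05734785] 19.2232811543557
[-0.13633296  0.23903367  3.99131494] [0.04291189 0.23136216 0.02520964]
[-0.18685113  0.45156648  5.04646297] [0.07439367 0.24915592 0.02506494]
[-0.46226394  0.10232439  4.79557416] [0.03511245 0.22108136 0.00240462]
[-0.42466412 -0.49340092  5.95727564] [0.05571882 0.22507864 0.00845241]
```

View pics/w5.png

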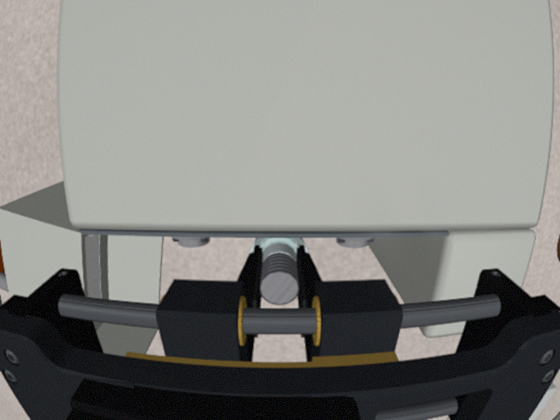

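Gripped at 19 mm, negligible side force. Lift in small increments, watching lateral force.

```bash
python3 -c "
from h import *
s=env.state();x=s['eef_pos'];print(rel(x[0],x[1],x[2]+10,-1.445))"
python3 -m pendant '[[0,0,-1,0],[0,0,-2.5,0],[0,0,-4,0],[0,0,-6,0],[0,0,-8,0],[0,0,-10,0],[0,0,-10,0]]'; python3 - <<'E'
from h import *
for i in range(3): vision.read_camera('wrist'); s=env.state(); print(s['eef_pos'],s['tcp_rot'],s['ft_force'],s['moment'])
x=s['eef_pos'];print(rel(x[0],x[1],x[2]+15,-1.445))
E
```

```text
[-0.0, -0.0, -10.0, 0.0]
t: 13.02
eef_pos: [624.8, -13.5, 144.3]
tcp_rot: [-3.137, 0.0, -1.445]
ft_force: [-0.1, 0.2, -0.9]
opening: 0.204
[624.74797626 -13.5622637  144.24542776] [-3.13716089e+00  4.58302974e-04 -1.44502288e+00] [-0.2911799  -1.02352245 -1.71991222] [-0.0638705   0.13589113 -0.03695689]
[624.73062643 -13.55957562 144.18440744] [-3.13726790e+00  4.78572641e-04 -1.44504391e+00] [ 0.0275151  -0.72061984 -1.35791356] [-0.04931874  0.14783654 -0.05355538]
[624.66485055 -13.55301903 144.11426826] [-3.13744470e+00  4.98894058e-04 -1.44500163e+00] [ 0.59026291 -0.49282646 -1.27312142] [-0.04040261  0.17393951  0.01063786]
[-0.0, -0.1, -15.0, -0.0]
```

```bash
python3 -m pendant '[[0,0,-2,0],[0,0,-4,0],[0,0,-6,0],[0,0,-8.5,0],[0,0,-11,0],[0,0,-13,0],[0,-0.1,-15,0],[0,-0.1,-15,0]]'; python3 - <<'E'
from h import *
for i in range(3): vision.read_camera('wrist'); s=env.state(); print(s['eef_pos'],s['tcp_rot'],s['ft_force'],s['moment'])
x=s['eef_pos'];print(rel(624.7,-13.55,134.1+40,-1.445))
E
```

```text
t: 14.18
eef_pos: [624.8, -13.6, 159.3]
tcp_rot: [-3.137, 0.0, -1.445]
ft_force: [0.5, 0.9, -1.4]
opening: 0.205
[624.72984553 -13.57440342 159.15365858] [-3.13733305e+00  4.97818417e-04 -1.44507074e+00] [ 0.13412777  0.36047219 -1.34415931] [-0.07892485  0.13067061 -0.01028672]
[624.69844633 -13.54504976 159.07839326] [-3.13746390e+00  5.11791637e-04 -1.44504201e+00] [-1.02832328  0.15587023 -1.17514166] [-0.05517662  0.09666342 -0.0073448 ]
[624.70692648 -13.54935172 159.04119208] [-3.13749530e+00  5.29357890e-04 -1.44505632e+00] [ 0.11670525 -0.23896896 -0.85288934] [ 0.01167103  0.13462628 -0.02850959]
[-0.0, -0.1, -15.1, -0.0]
```

```bash
python3 -m pendant '[[0,0,-2,0],[0,0,-4,0],[0,0,-6,0],[0,0,-8.5,0],[0,0,-11,0],[0,0,-13,0],[0,-0.1,-15.2,0],[0,-0.1,-15.2,0]]'; python3 - <<'E'
from h import *
for i in range(4): p=vision.read_camera('wrist'); s=env.state(); print(s['eef_pos'],s['ft_force'],s['moment'],s['opening'])
save(p,'w6')
t=vision.read_camera('top'); S=vision.read_camera('scene'); save(t,'top3'); save(S,'scene3')
for q in ['plunger_grip','plunger']:
    for r in vision.find_in(p,q)[:1]:
        print(q,r['confidence'],Ro.from_euler('xyz',s['tcp_rot']).as_matrix()@(np.array(p['tool_from_camera'])@np.append(r['at'],1))[:3]+s['eef_pos'])
for q in ['reagent_bottle','tip_box','tube_rack','door']:
    for r in vision.find_in(t,q)[:1]: print(q,toW(t,r['at']).round())
E
```

```text
t: 15.32
eef_pos: [624.8, -13.5, 174.4]
tcp_rot: [-3.137, 0.0, -1.445]
ft_force: [0.5, 0.2, -0.5]
opening: 0.204
[624.75105464 -13.56407021 174.28792618] [ 0.01960675 -0.76848858 -1.6048355 ] [-0.03457331  0.17535756 -0.01310464] 0.2041743517441103
[624.71566804 -13.58712353 174.20276802] [-0.87922866 -0.09353051 -1.04823162] [-0.02507786  0.19787152 -0.01303379] 0.20385035939239082
[624.69386977 -13.57726038 174.17734078] [-0.27491114 -0.11107062 -1.35799779] [0.00887394 0.15215367 0.03071826] 0.20669526919103168
[624.67844292 -13.54941009 174.14802248] [-0.50612823 -1.10341588 -2.06077739] [-0.05887859  0.12702161  0.01556453] 0.2040147453992175
plunger_grip 0.69 [629.15167525 -11.24820998 191.75528438]
plunger 0.76 [628.49423326 -11.33150859 193.00461674]
reagent_bottle [ 618. -423.  121.]
tip_box [ 365. -404.   84.]
tube_rack [547. 433.  31.]
door [822.  23. 169.]
```

View pics/w6.png

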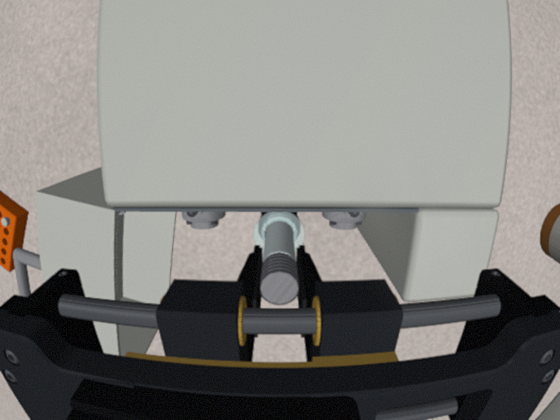

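View pics/scene3.png

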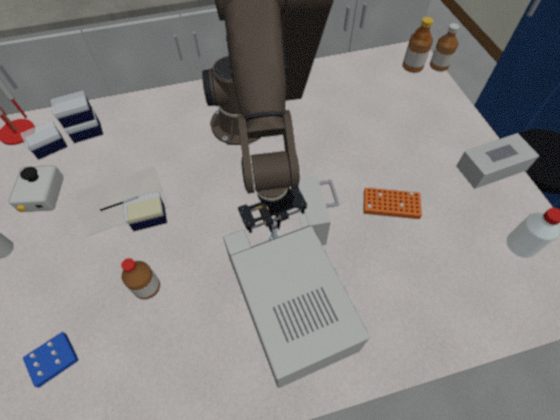

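View pics/top3.png

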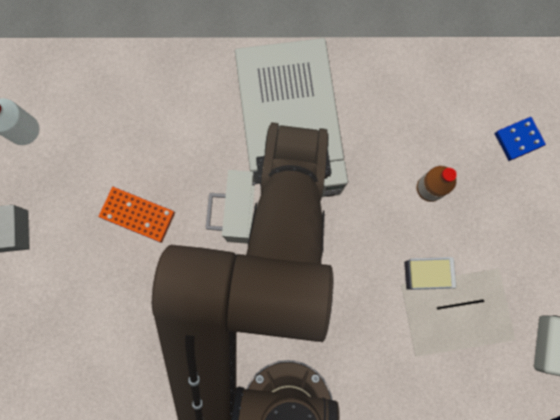

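The plunger top sits at (280,283) in the fingers, where it was before the lift, with the glass rod now showing down to the mouth at (278,230). So it has risen about 40 mm with no slip. The door is open and the bystanders have not moved.

```bash
python3 -c "
from h import *
print(env.state()['eef_pos']); print(job.job_done())"
```

```text
[624.73870305 -13.58641602 174.23447056]
the job is handed in; nothing more can be done
None
```

The pump is ready for priming: the door is wide open and the arm is holding the plunger about 40 mm up out of its barrel. I handed the job in at about 15.6 s of the 56 s allowed.

- **Door:** I swung it by the bar handle from about 0.13 to about 1.76 rad and let go. It was still open in the last pictures.
- **Plunger:** I gripped it by the steel grip and lifted it straight up. The tool rose from z = 134.2 to 174.2 mm, with about 0.1 mm sideways drift. Side forces stayed around 1 N, and the downward pull of 1–2 N was about the plunger's own weight. It did not slip in the fingers.
- **Bystanders:** the bottle, tip box and tube rack were within 2 mm of where they started, as seen from above.

Two checks disagreed slightly:
- **Door search:** in the final top view the network put the door at (822, 23), which is on the pump's body. The pictures themselves show the door open, so I went by those.
- **Plunger position:** the network's wrist-camera estimates for the plunger were 2–5 mm off my own two-view measurement. My measurement matched the second view to within 1 mm, so I used that.

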